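# Line up a sash hinge leaf in the jamb fixture and hold it

## Robot

A 7-joint arm with a two-finger parallel gripper is mounted at the origin on the work surface. World frame = base frame: x ahead of the robot, y to its left, z up, the work surface at z = 0. Lengths are in m, angles in rad, forces in N, time in s.
With the tool pointing down it reaches from about 0.425 to 0.925 m from the base axis. Payload 6.8 kg.
Tool frame: the origin (TCP) lies between the finger pads; the fingertips stand 17 mm ahead of it and the grasp point (between the pads) lies 2 mm behind it; z points along the fingers, y is the direction in which the jaws open and shut (so a half turn about z gives the same grasp; the last joint's range is limited). The gripper opens to 85 mm and grips with 20 to 120 N. Pads are 22 mm wide; open, the fingers measure 114 mm over their backs; the gripper's body (76 mm by 85 mm) begins 54 mm behind the grasp point. The pads swing forward as they close: fully open they stand 13 mm farther back than shut.
Start: joints at [-1.448, 0.477, 0.022, 1.555, -0.011, 1.109, -0.083], TCP at [0.154, 0.657, 0.228] pointing down, gripper open.
Joint ranges: [-2.96, 2.96], [-0.34, 2.1], [-1.41, 1.46], [0.24, 2.44], [-1.37, 4.51], [0.17, 1.92], [-2.96, 2.96]. Speed limits (rad/s): [2.39, 2.39, 3.14, 3.14, 3.14, 3.14, 3.14].

## Interface

Orientations are given as a unit quaternion [w, x, y, z].
In Python, from station import bot gives the robot as it stands. The module is installed in compiled form; this text tells all that it offers.
- The arm moves only by the tool carry_out, never from a script. Its argument "moves" is a list of rows, each a list of 3 entries, a list of its own where there are three numbers: the turn, a rotation vector about the tool's x, y, z in degrees, then the shift along the tool's x, y, z in cm, then the finger opening in cm, from 0 to 8.54. A call has 1 to 5 rows; each row is the pose to reach, as a shift and turn from the pose commanded when the call began, along the tool's axes at that moment; what a row does not reach only later rows make up. A row lasts 1/8 s, in which the tool goes at most 62.5 mm and 10.7 degrees, less where a joint would pass 70% of its speed; a pose out of reach is approached as far as the arm can. A call with a gripper value outside its range is refused whole. The fingers move at their own pace and stop on an object; "newtons" is the grip in N (left out, the last holds). Time passes only in rows, so rows that repeat a pose let the fingers close. It gives the time, the measured TCP pose, the force and the opening at its end, in the units of the state.
- bot.get_obs(): the state, without advancing time (a new reading comes with each control period).
- bot.read_camera(name): name is "side" or "top" or "wrist"; returns the picture (400x640x3 uint8, red, green, blue); there is no depth.
- bot.camera_info(name): a dict with "vertical_fov" (degrees; the focal length in pixels is half the picture's height over the tangent of half this angle, whatever the lens; pixels are square), "cx", "cy" (the principal point, pixels), "position" and "attitude" of the camera in the world. Camera axes: x right, y up, looking along -z (the intrinsics and any distortion apply to the point x, -y, -z); pixel columns grow to the right and rows downward; lengths in m; the calibration is good to about 2 mm. The wrist camera is an equidistant fisheye: a pixel r from the principal point sees the ray r / f radians off the axis. A picture is of the moment at which its call begins: read the wrist's pose just before it. camera_info takes no time and is no camera call; for the wrist camera it gives the pose at the moment of the call.
- bot.hand_in(): hands the job in, once; it reports no verdict.
Trained networks look in the newest picture that a camera, given by its name, has taken for a name from the list of things; names that differ only in an ending like _2 or _b are one class to them, and where a whole thing is asked for, a point or a joint stands for the part that bears it (a point fixed in the world has none). Each returns a list of dicts, best first, with "score" (0 to 1); they miss things now and then, are a little off and sometimes report something else, mostly with a low value. They report only what shows in the picture. A call takes as long as a camera call. They do not tell look-alikes from the thing itself.
- bot.silhouettes(label, camera): "region" (400x640 bool, what is visible of it) and "location" ([column, row] in pixels, amid what is visible of it).
The state is a dict: "t": time; "q": joint angles; "joint_vel": joint speeds; "joint_torque": joint torques, N m; "eef_pos": TCP position; "tool_rot": TCP orientation; "contact_force": force on the tool from outside, world axes, zero at the start; "torque": the same for the moment, N m; "gripper_width": opening from 0.0 (shut) to 1.0 (fully open).
Only numpy, scipy, OpenCV 4.12 (cv2) and the standard library are available. Lean on these libraries where they do the work, as an engineer would, in place of code of your own. Each camera call takes 0.05 s, during which the arm holds its last target. There are 200 camera calls.

## Task

Turn the selector knob on the hinge fixture to its long mark with the stud, so that the locking bar is drawn clear of the gap between the two fixed knuckles, and leave it there. Then pick up the sash leaf that has the single knuckle, bring its knuckle into the gap so that the three knuckle holes line up end to end ready for a hinge pin, without pressing hard on the fixture, and finish while holding it still there: the gripper alone carries the leaf and does not let go. Leave the other leaf and everything else on the table where it is.

Things in the scene. Friction and masses are not known exactly. Their poses are not given: they have to be found in the camera images.
- selector (a joint): angle (rad) of the black knob on the fixture's grey housing; grows clockwise seen from above, 0 to 1.5, stops at both ends. Marks at 0, 0.5, 1.0 and 1.5; the long mark (with a stud) is at 1.0. Starts between 0 and 0.6. Turning takes about 0.05 N m; it stays where it is left. It slides the locking bar 40 mm along the fixture's +y per rad: the gap is clear at 1.0, blocked at 0.5 and 1.5
- selector_grip (a point): where to pinch the knob: on its vertical axis, 122 above the table. Grip: upright bar 44 long (own x), 12 thick (own y), from 101 to 132 above the table, on a disc 44 across whose top is at 101; housing top at 95. The frame turns with the knob; the bar's pointer (white line on top) is its -x end. At angle 0 the knob's axes are the fixture's axes
- long_mark (a point): the long black mark on the housing's top, 95 above the table: 12 long, 4 wide, with a small steel stud at its outer end; the three other marks round the knob are ticks 5 long. Point: middle of the mark, 31 from the knob's axis
- fixture_bore (a point): middle of the gap between the two fixed hinge knuckles, on the axis of their holes, 85 above the table. Axes: y along the hinge axis (level), towards the housing; x into the jamb post; z up. The gap is 31 long (y -15.5 to 15.5), open from above and the -x side. Knuckles: steel tubes 24 across, hole 12, 27.5 long. A steel plate on the post closes the gap's back at x = 19, up to 87 above the table
- fixture: the fixture, screwed to the table; origin on the table straight below fixture_bore, same axes. Base plate 10 thick: x -42 to 74, y -62 to 134. Timber jamb post: x 22 to 67, y -52 to 48, top at 80. Grey housing: x -33 to 53, y 50 to 130, top at 95, knob axis at x 10, y 90
- bar_window (a point): middle of the 36 long window between the two round steel ends (8 across) of the locking bar on the hinge axis; the ends are joined by a 6 thick yoke that passes 42 below the axis. The bar slides along the fixture's y; the gap is clear when this point is at the gap's middle (within 2)
- leaf_grip (a point): point to grip the leaf with ONE knuckle: a timber piece 100 long (x), 36 wide (y, grip across this), 44 high, lying flat, a knuckle standing out of its +x end. Point: on its mid-line, 20 towards the knuckle from the timber's middle, 22 above its underside. Mass about 0.2 kg, centre of mass within 25 of this point. Axes: x towards the knuckle, y along the hinge axis, z up
- leaf_bore (a point): centre of the hole of that leaf's knuckle: 75 along +x from leaf_grip, same height and axes. Knuckle: steel tube 24 across, hole 12, 26 long (y); a steel plate 26 wide, 4 thick joins it to the timber, which ends 45 behind this point
- other_leaf_grip (a point): the same point on the other leaf, a bystander: the same timber piece, but with TWO knuckles, each 16 long, 28 apart, at its +x end; it does not fit
- red_glass: bystander: a red flashed glass circle lying flat, 120 across and 5 thick; origin: centre of its underside
- iron_stand: bystander: a brass-coil soldering iron stand on a dark steel foot 110 x 75, about 115 high; origin: centre of its underside
- circle_cutter: bystander: a steel circle cutter on a round rubber suction base 72 across, 66 high, its arm reaching 103 along its +x; origin: centre of the base's underside
- lead_block: bystander: a dull pewter-grey block 90 x 45 x 30; origin: centre of its underside
- screwdriver: bystander: a screwdriver lying on the table, handle to its -x; origin under its middle
- tin: bystander: a plain metal tin 64 across, 80 high; origin: centre of its underside
Mind the look-alikes: they are no part of the job. What is shaped like the part that bears leaf_grip but orange or purple is not meant.

How it is judged:
On the way, in this order (a step that is already met when the one before it is completed fails the run):
1. the selector stands at the long mark (value of joint selector between 0.87 and 1.13 rad and horizontal distance between leaf_bore and fixture_bore above 0.03 m), for 0.3 s.
2. the single-knuckle leaf is lifted clear of the table in the gripper (height (world z) of leaf_grip above 0.05 m and contact force between the fingers and leaf above 1 N), for 0.2 s.
3. its knuckle is lined up in the gap (value of joint selector between 0.87 and 1.13 rad and distance between leaf_bore and fixture_bore below 0.005 m and angle between the y axis of leaf_bore and the y axis of fixture_bore, either way round below 0.1 rad), for 0.3 s.
At the end, for the whole second after the job is handed in: Selector within 0.13 rad of the long mark; knuckle hole centre within 5 mm of the gap middle on the hinge axis, axes parallel within 0.1 rad; the gripper holds the leaf (over 1 N), still (under 20 mm/s), off the table, pressing the fixture with under 8 N (all of step 2 and all of step 3 and contact force between leaf and fixture below 8 N and contact force between leaf and table below 0.1 N and linear speed of leaf below 0.02 m/s); the arm keeps its last pose, push and grip.
It fails at once if a bystander is pushed more than 25 mm (distance of any of red_glass, iron_stand, circle_cutter, lead_block, screwdriver, tin, other_leaf_grip from where it was at the start of the episode above 0.025 m).
It fails at once if the leaf is pressed hard (over 25 N) against the fixture (contact force between leaf and fixture above 25 N).
It also fails if it takes over 64 s, if anything falls off the work surface, if the arm or the gripper's body presses on something with over 40 N, if the wrist force passes 120 N, or if a joint passes its speed limit or range.

## Working session

There is one attempt and no reset: what is moved stays moved. The work goes in short steps, Python scripts to look and compute and a tool call to move; the robot and the scene stay as the last step left them, time stands still between calls to the robot, and variables do not carry over. Pictures are saved under pics/ and viewed, about 8 in all and at most 12, crops included, and the job is handed in when it is done.

Besides the shell and the picture viewer there is one more tool, called after "Emit:" as a command line: name --argument value ..., lists and objects as JSON in quotes. carry_out: Moves the arm, as the interface text tells. Its arguments: {"type":"object","properties":{"moves":{"type":"array"},"newtons":{"type":"number"}},"required":["moves"]}

```bash
mkdir -p pics
cat > h.py <<'E'
import numpy as np, cv2
from scipy.spatial.transform import Rotation as R
from station import bot
def rot(q): return R.from_quat([q[1],q[2],q[3],q[0]])
def cam(name):
    i=bot.camera_info(name); a=np.array(i["attitude"],float)
    Rm=a if a.shape==(3,3) else rot(a).as_matrix()
    return 200/np.tan(np.radians(i["vertical_fov"])/2),i["cx"],i["cy"],np.array(i["position"]),Rm
def ray(c,uv,fish=False):
    f,cx,cy,p,Rm=c; d=np.array([uv[0]-cx,uv[1]-cy],float)/f
    if fish:
        r=np.linalg.norm(d); v=np.r_[d*np.sinc(r/np.pi)**1/1.0*1.0,np.cos(r)] if r>0 else np.array([0,0,1.])
    else: v=np.r_[d,1]
    return Rm@np.array([v[0],-v[1],-v[2]])
def at_z(c,uv,z,fish=False):
    d=ray(c,uv,fish); return c[3]+d*(z-c[3][2])/d[2]
def proj(c,P,fish=False):
    f,cx,cy,p,Rm=c; v=Rm.T@(np.array(P)-p); v=np.array([v[0],-v[1],-v[2]])
    if fish:
        th=np.arctan2(np.hypot(v[0],v[1]),v[2]); k=th/max(np.hypot(v[0],v[1]),1e-9); return np.array([cx+f*v[0]*k,cy+f*v[1]*k])
    return np.array([cx+f*v[0]/v[2],cy+f*v[1]/v[2]])
def save(n,im): cv2.imwrite(f"pics/{n}.png",cv2.cvtColor(im,cv2.COLOR_RGB2BGR))
E
python3 - <<'E'
from h import *
for n in("side","top","wrist"):
    print(n,bot.camera_info(n)); 
ims=[bot.read_camera(n) for n in("top","wrist","side")]
save("top0",ims[0]);save("wrist0",ims[1]);save("side0",ims[2])
print(bot.get_obs())
for l in("leaf_grip","fixture","selector_grip","other_leaf_grip","long_mark"):
  for n in("top","wrist"):
    for d in bot.silhouettes(l,n)[:4]: print(l,n,round(d["score"],2),np.round(d["location"]),d["region"].sum())
E
```

```text
side {'vertical_fov': 48.639434744573876, 'cx': 323.5195399134578, 'cy': 198.6495427450071, 'position': array([ 0.39653705, -0.93563438,  1.02318083]), 'attitude': array([ 0.91915568,  0.3877195 , -0.01797372, -0.06710718])}
top {'vertical_fov': 44.399568873113125, 'cx': 322.4526634161858, 'cy': 209.47783828745855, 'position': array([ 0.22043579, -0.02508788,  1.47754973]), 'attitude': array([-0.70146113, -0.07743513,  0.07960012,  0.70400277])}
wrist {'vertical_fov': 65.70646984690485, 'cx': 323.7114393822844, 'cy': 198.210580613743, 'position': array([0.07897276, 0.6742522 , 0.37343265]), 'attitude': array([ 0.77448814, -0.12106491, -0.09382919,  0.61376501])}
{'t': 0.15, 'q': array([-1.44811743,  0.4776295 ,  0.02233987,  1.55621361, -0.01150751,
        1.1092587 , -0.08310499]), 'joint_vel': array([ 0.00083361, -0.00277666, -0.00025827, -0.00189707,  0.00136332,
        0.00236112, -0.00082301]), 'joint_torque': array([ 2.91842742e-03, -5.96931338e+01,  1.61014918e+00, -2.81491148e+01,
        1.26538318e-02,  6.52680901e-03, -1.22214712e-05]), 'eef_pos': array([0.15429311, 0.65666942, 0.22704052]), 'tool_rot': array([-3.62335432e-05,  1.15125785e-01,  9.93350682e-01, -6.89676646e-04]), 'contact_force': array([0.08735881, 0.92478573, 0.07297175]), 'torque': array([-0.07706816,  0.05813612,  0.01820012]), 'gripper_width': 0.9979399934442283}
leaf_grip top 0.78 [476. 292.] 742
leaf_grip top 0.67 [409. 293.] 576
leaf_grip top 0.66 [430. 235.] 663
leaf_grip top 0.45 [461. 179.] 504
leaf_grip wrist 0.87 [ 19. 356.] 533
leaf_grip wrist 0.63 [  8. 311.] 204
fixture top 0.76 [250. 200.] 2648
fixture top 0.66 [231. 203.] 184
fixture wrist 0.6 [168. 392.] 589
selector_grip top 0.77 [230. 202.] 189
other_leaf_grip top 0.95 [355. 239.] 647
long_mark top 0.85 [255. 198.] 2685
long_mark wrist 0.77 [169. 390.] 580
long_mark wrist 0.21 [ 20. 354.] 588
```

View pics/top0.png

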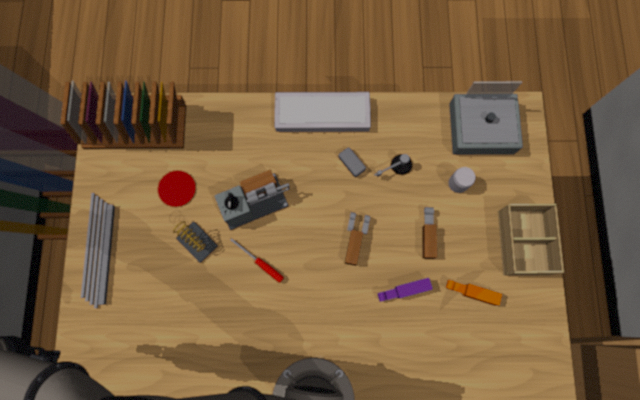

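Top view shows the fixture at about (250,200) with the knob at (231,202). The single-knuckle brown leaf is at (430,235) with its knuckle up at (429,212). The two-knuckle leaf is at (355,239), and the purple and orange pieces are decoys.

Run:
```python
from h import *
c=cam("top")
for n,uv,z in[("knob",(231,202),.13),("knuck",(429,212),.022),("leafmid",(430,238),.044),("other",(355,239),.044),("purple",(405,290),.03),("screwdr",(258,260),.02),("stand",(197,240),.05),("tin",(462,180),.08),("cutter",(400,163),.06),("block",(352,161),.03),("glass",(177,188),.0),("gripper",(315,385),.3),("knuckfix",(265,194),.085)]: print(n,np.round(at_z(c,uv,z),3))
print(proj(c,[0,0,0]))
im=cv2.imread("pics/top0.png")
a=cv2.resize(im[150:250,190:310],None,fx=5,fy=5,interpolation=cv2.INTER_CUBIC)
b=cv2.resize(im[195:275,400:460],None,fx=5,fy=5,interpolation=cv2.INTER_CUBIC)
o=np.zeros((500,900,3),np.uint8);o[:500,:600]=a;o[:400,600:900]=b
cv2.imwrite("pics/crop0.png",cv2.resize(o,(800,444)))
```

```text
knob [0.548 0.229 0.13 ]
knuck [ 0.541 -0.354  0.022]
leafmid [ 0.457 -0.348  0.044]
other [ 0.455 -0.126  0.044]
purple [ 0.306 -0.27   0.03 ]
screwdr [0.397 0.162 0.02 ]
stand [0.453 0.339 0.05 ]
tin [ 0.625 -0.444  0.08 ]
cutter [ 0.685 -0.266  0.06 ]
block [ 0.702 -0.122  0.03 ]
glass [0.625 0.423 0.   ]
gripper [ 0.077 -0.011  0.3  ]
knuckfix [0.583 0.138 0.085]
[312.55089092 399.96882679]
```

View pics/crop0.png

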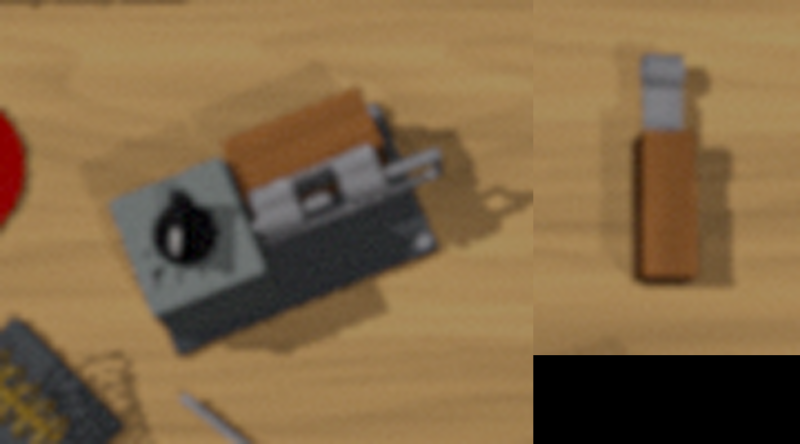

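Crop: the knob pointer (white) is at crop (178,240), on the lower-left side of the knob. The gap is at (318,188), with the bar crossing the fixture there. Next I move the wrist camera over the fixture.

Emit:
carry_out --moves '[[[0,0,0],[-4.7,-3.7,-3],8.5],[[0,0,0],[-9.4,-7.4,-6],8.5],[[0,0,0],[-14.1,-11.1,-6.3],8.5],[[0,0,0],[-18.8,-14.8,-6.3],8.5],[[0,0,0],[-23.5,-18.5,-6.3],8.5]]'

```text
t: 1.27
eef_pos: [0.3419, 0.4218, 0.2913]
tool_rot: [0.0, 0.115, 0.993, 0.001]
contact_force: [1.7, 0.4, 0.1]
gripper_width: 0.994
```

Emit:
carry_out --moves '[[[0,0,0],[-4.7,-3.7,0],8.5],[[0,0,0],[-9.4,-7.4,0],8.5],[[0,0,0],[-14.1,-11.1,0],8.5],[[0,0,0],[-18.8,-14.8,0],8.5],[[0,0,0],[-23.5,-18.5,0],8.5]]'

```text
t: 1.9
eef_pos: [0.5282, 0.188, 0.2912]
tool_rot: [0.0, 0.115, 0.993, 0.0]
contact_force: [-0.1, 1.0, -0.7]
gripper_width: 0.995
```

Run:
```python
from h import *
import pickle
o=bot.get_obs(); c=cam("wrist"); im=bot.read_camera("wrist"); save("w1",im)
pickle.dump((c,o),open("w1.pkl","wb"))
print(o["t"],o["eef_pos"],o["tool_rot"],c[3]); print(at_z(c,(c[1],c[2]),.09,True), proj(c,o["eef_pos"],True))
for l in("selector_grip","long_mark","fixture"):
    for d in bot.silhouettes(l,"wrist")[:2]: print(l,round(d["score"],2),np.round(d["location"]),d["region"].sum())
```

```text
1.9 [0.52821883 0.18804311 0.29120733] [3.24241314e-04 1.14997320e-01 9.93365674e-01 3.86221106e-04] [0.45274504 0.20539219 0.43777851]
[0.56038142 0.17988734 0.09      ] [324.57803052 253.37673355]
selector_grip 0.84 [370. 186.] 1193
selector_grip 0.74 [ 46. 204.] 1500
long_mark 0.79 [334. 200.] 12828
fixture 0.84 [334. 200.] 12769
fixture 0.42 [370. 186.] 1227
```

View pics/w1.png

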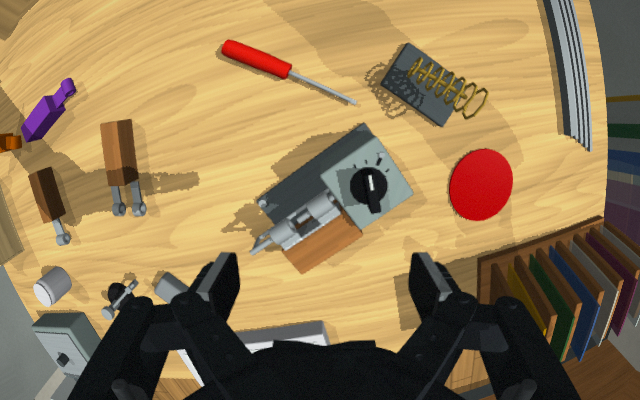

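The wrist view shows the whole fixture: the knob at (370,190) with its white pointer toward (370,180), and the marks above it. I'll enlarge this.

Run:
```python
import cv2
im=cv2.imread("pics/w1.png")
cv2.imwrite("pics/w1c.png",cv2.resize(im[120:260,245:420],None,fx=4.5,fy=4.5,interpolation=cv2.INTER_CUBIC)[:600,:800])
```

```text
(no output)
```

View pics/w1c.png

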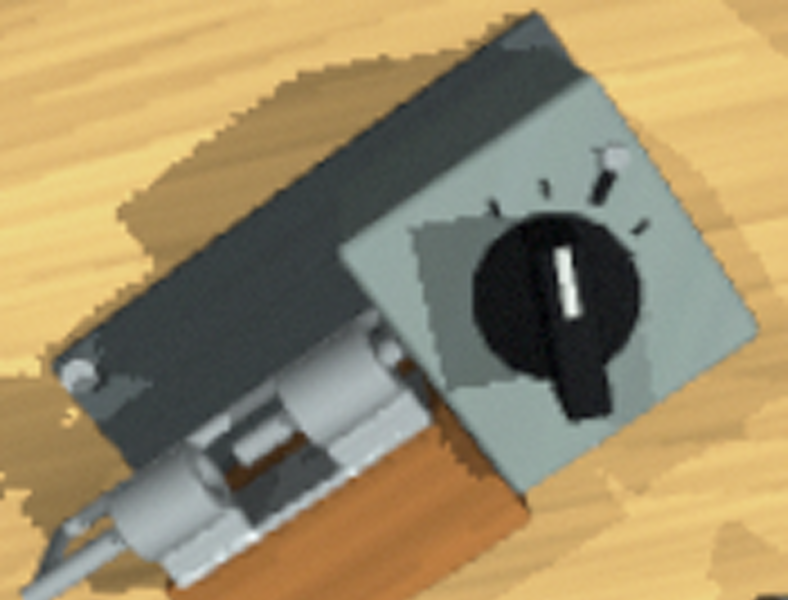

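```bash
cat > fit.py <<'E'
from h import *
import pickle
from scipy.optimize import least_squares
c,o=pickle.load(open("w1.pkl","rb"))
u=lambda p:(245+p[0]/4.5-.5+.11,120+p[1]/4.5-.5+.11)
O=[((340,250),(-33,50,95)),((590,80),(-33,130,95)),((755,330),(53,130,95)),((525,492),(53,50,95)),((55,362),(-42,-62,10)),((538,12),(-42,134,10))]
def W(s,P):
    P=np.array(P)/1000; C,S=np.cos(s[2]),np.sin(s[2]); return np.array([s[0]+C*P[0]-S*P[1],s[1]+S*P[0]+C*P[1],P[2]])
r=least_squares(lambda s:np.ravel([proj(c,W(s,P),True)-u(p) for p,P in O]),[.58,.14,.3])
s=r.x
E
python3 - <<'E'
from fit import *
print("fixture",s,np.degrees(s[2]),np.round(r.fun,1))
k=W(s,(10,90,132)); print("knob axis",k, "bore",W(s,(0,0,85)))
a,b=[at_z(c,u(p),.132,True) for p in((561,250),(572,315))]
print(a,b); d=a-b; h=np.arctan2(d[1],d[0]); print("line heading",np.degrees(h))
print("knob angle", ((s[2]+np.pi-h)+np.pi)%(2*np.pi)-np.pi)
d=a-k; h=np.arctan2(d[1],d[0]); print("from axis", ((s[2]+np.pi-h)+np.pi)%(2*np.pi)-np.pi)
m=at_z(c,u((604,187)),.095,True)-W(s,(10,90,95)); h=np.arctan2(m[1],m[0]); print("long mark",np.hypot(*m[:2]),s[2]+np.pi-h)
E
```

```text
fixture [0.58081155 0.14751122 0.40115667] 22.984583852914195 [-1.7  0.2  0.5 -2.9  3.1  1.2 -0.6  2.4 -1.9  1.1  0.6 -1. ]
knob axis [0.55487414 0.23427095 0.132     ] bore [0.58081155 0.14751122 0.085     ]
[0.53397695 0.23390855 0.132     ] [0.54964513 0.23349759 0.132     ]
line heading 178.49755115900095
knob angle 0.4273793445522829
from axis 0.38381653254559644
long mark 0.0300012154394034 1.0041910297421794
```

Emit:
carry_out --moves '[[[0,0,-6],[-0.8,2.5,4],6],[[0,0,-12],[-1.6,5.1,8],6],[[0,0,-12],[-1.6,5.1,12],6],[[0,0,-12],[-1.6,5.1,14],6],[[0,0,-12],[-1.6,5.1,14],6]]'

```text
t: 2.72
eef_pos: [0.5522, 0.237, 0.1492]
tool_rot: [-0.002, 0.009, 1.0, -0.001]
contact_force: [0.5, -0.4, -0.2]
gripper_width: 0.701
```

Run:
```python
from fit import *
o=bot.get_obs(); c2=cam("wrist"); im=bot.read_camera("wrist")
R2=rot(o["tool_rot"]).as_matrix(); print(o["eef_pos"],"tool y heading",np.degrees(np.arctan2(R2[1,1],R2[0,1])))
pickle.dump((c2,o),open("w2.pkl","wb"))
print(proj(c2,W(s,(10,90,132)),True), proj(c2,o["eef_pos"],True))
x,y=np.int32(proj(c2,W(s,(10,90,132)),True)); x0,y0=x-100,y-75
for P in ((10,90,132),(-33,50,95),(-33,130,95),(53,130,95),(53,50,95)):
    cv2.circle(im,tuple(int(round(v)) for v in proj(c2,W(s,P),True)),1,(255,0,0),-1)
cr=cv2.resize(im[y0:y0+150,x0:x0+200],None,fx=4,fy=4,interpolation=cv2.INTER_CUBIC); print(x0,y0); save("w2c",cr)
```

```text
[0.55221342 0.23701721 0.14915251] tool y heading 88.94005441985384
[320.03375001 244.13234631] [324.64662834 253.56782732]
220 169
```

View pics/w2c.png

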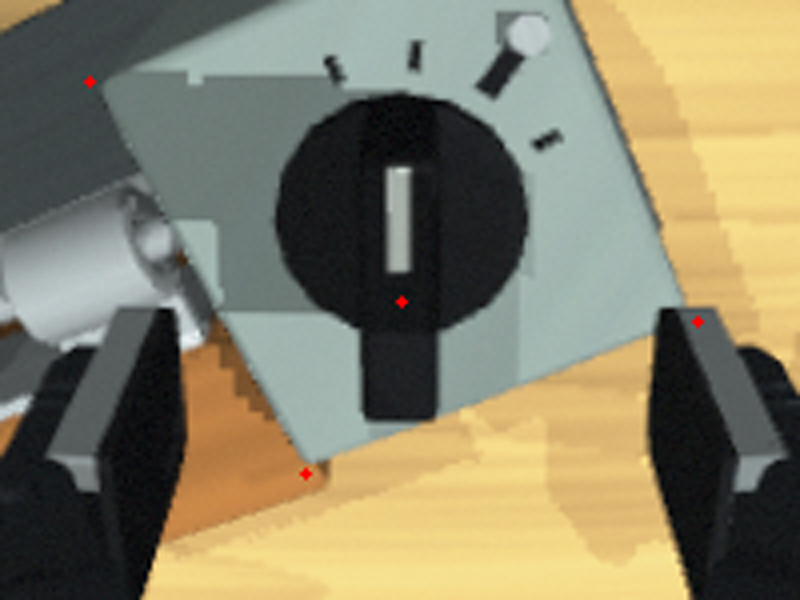

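The bar lies along tool x, and the fingers straddle it about 2.5 mm off-centre, which agrees with the model. The knob angle is about 0.42 rad, so I correct, descend, close and turn about 33°.

Emit:
carry_out --moves '[[[0,0,0],[-0.27,-0.25,1.2],6],[[0,0,0],[-0.27,-0.25,2.5],6],[[0,0,0],[-0.27,-0.25,2.5],1],[[0,0,0],[-0.27,-0.25,2.5],1],[[0,0,0],[-0.27,-0.25,2.5],1]]' --newtons 30

```text
t: 3.4
eef_pos: [0.5574, 0.2343, 0.1263]
tool_rot: [0.001, 0.01, 1.0, 0.001]
contact_force: [0.3, 1.6, -0.1]
gripper_width: 0.125
```

Emit:
carry_out --moves '[[[0,0,0],[0,0,0],0.8],[[0,0,0],[0,0,0],0.8],[[0,0,0],[0,0,0],0.8]]'

```text
t: 3.78
eef_pos: [0.5574, 0.2341, 0.1263]
tool_rot: [0.001, 0.01, 1.0, 0.001]
contact_force: [0.1, 5.3, 1.7]
gripper_width: 0.118
```

Emit:
carry_out --moves '[[[0,0,7],[0,0,0],0.8],[[0,0,14],[0,0,0],0.8],[[0,0,21],[0,0,0],0.8],[[0,0,28],[0,0,0],0.8],[[0,0,33.5],[0,0,0],0.8]]'

```text
t: 4.4
eef_pos: [0.557, 0.2329, 0.1263]
tool_rot: [-0.0, 0.3, 0.954, -0.0]
contact_force: [-2.6, 2.5, 3.7]
gripper_width: 0.115
```

Emit:
carry_out --moves '[[[0,0,0],[0,0,0],0.8],[[0,0,0],[0,0,0],0.8],[[0,0,0],[0,0,0],0.8]]'

```text
t: 4.78
eef_pos: [0.557, 0.2329, 0.1262]
tool_rot: [-0.0, 0.298, 0.955, 0.0]
contact_force: [-1.7, 2.0, 5.0]
gripper_width: 0.117
```

Emit:
carry_out --moves '[[[0,0,0],[0,0,0],3],[[0,0,0],[0,0,0],6],[[0,0,0],[0,0,0],6],[[0,0,0],[0,0,-3],6],[[0,0,0],[0,0,-6],6]]'

```text
t: 5.4
eef_pos: [0.5568, 0.2324, 0.186]
tool_rot: [-0.0, 0.299, 0.954, -0.001]
contact_force: [1.1, 0.7, -0.3]
gripper_width: 0.701
```

Run:
```python
from fit import *
o=bot.get_obs(); c2=cam("wrist"); im=bot.read_camera("wrist")
R2=rot(o["tool_rot"]).as_matrix(); print(o["eef_pos"],"tool y heading",np.degrees(np.arctan2(R2[1,1],R2[0,1])))
pickle.dump((c2,o),open("w3.pkl","wb")); cv2.imwrite("pics/w3raw.png",im[:,:,::-1])
for P in ((10,90,132),(0,0,97),(0,-15.5,97),(0,15.5,97),(0,43,97),(0,-43,97)):
    q=proj(c2,W(s,P),True); print(np.round(q)); cv2.circle(im,tuple(int(round(v)) for v in q),1,(255,0,0),-1)
y0=90;x0=180
save("w3c",cv2.resize(im[y0:y0+190,x0:x0+250],None,fx=3.1,fy=3.1,interpolation=cv2.INTER_CUBIC))
```

```text
[0.55678286 0.23242665 0.18601524] tool y heading 55.264079503812724
[325. 213.]
[262. 273.]
[254. 285.]
[270. 261.]
[285. 237.]
[242. 304.]
```

View pics/w3c.png

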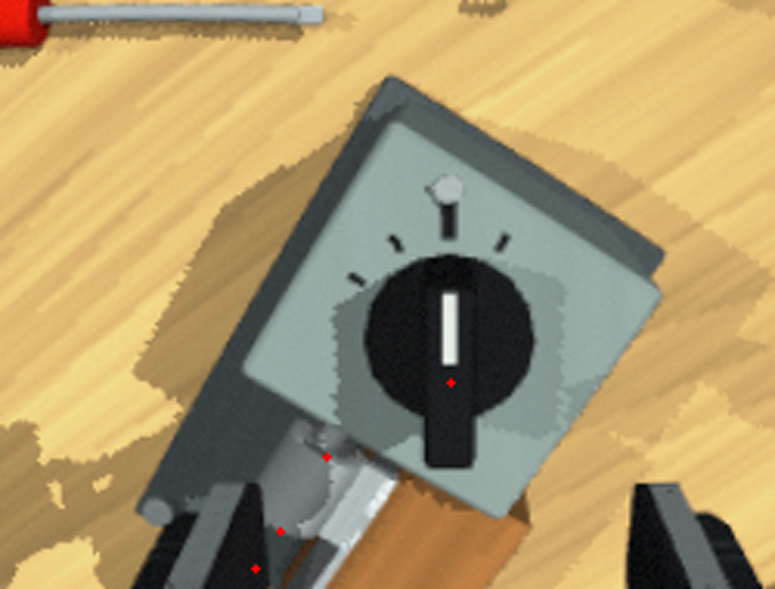

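The pointer lies exactly on the long mark (tool heading gives 1.007 rad). Next I go to the leaf, with the camera turned to the knuckle side.

Emit:
carry_out --moves '[[[0,0,10],[-1.8,-3.5,-1.5],8.5],[[0,0,20],[-3.6,-7,-3],8.5],[[0,0,30],[-5.3,-10.4,-4],8.5],[[0,0,40],[-7.1,-13.9,-4],8.5],[[0,0,50],[-8.9,-17.4,-4],8.5]]'

```text
t: 6.08
eef_pos: [0.5308, 0.0378, 0.2259]
tool_rot: [0.0, 0.676, 0.737, 0.0]
contact_force: [0.1, 0.7, -0.2]
gripper_width: 0.998
```

Emit:
carry_out --moves '[[[0,0,10],[-3.8,-0.9,0],8.5],[[0,0,20],[-7.6,-1.8,0],8.5],[[0,0,30],[-11.5,-2.6,0],8.5],[[0,0,40],[-15.3,-3.5,0],8.5],[[0,0,50],[-19.1,-4.4,0],8.5]]'

```text
t: 6.7
eef_pos: [0.5044, -0.1563, 0.2258]
tool_rot: [0.0, 0.924, 0.382, 0.0]
contact_force: [0.1, -0.4, 0.3]
gripper_width: 0.997
```

Emit:
carry_out --moves '[[[0,0,10],[-3.1,2.4,0],8.5],[[0,0,20],[-6.2,4.7,0],8.5],[[0,0,30],[-9.4,7.1,0],8.5],[[0,0,40],[-12.5,9.5,0],8.5],[[0,0,49],[-15.6,11.8,0],8.5]]'

```text
t: 7.32
eef_pos: [0.4786, -0.35, 0.2256]
tool_rot: [0.0, 0.999, -0.035, -0.0]
contact_force: [0.6, -0.8, -0.8]
gripper_width: 0.995
```

Run:
```python
from h import *
import pickle
o=bot.get_obs(); c=cam("wrist"); im=bot.read_camera("wrist"); pickle.dump((c,o),open("w4.pkl","wb"))
Rm=rot(o["tool_rot"]).as_matrix(); print(o["t"],o["eef_pos"],np.round(o["q"],2),"y heading",np.degrees(np.arctan2(Rm[1,1],Rm[0,1])))
for d in bot.silhouettes("leaf_grip","wrist")[:4]: print(round(d["score"],2),np.round(d["location"]),d["region"].sum(),np.round(at_z(c,d["location"],.04,True),3))
x,y=np.int32(proj(c,[.477,-.35,.044],True)); print(x,y)
save("w4",im); x0,y0=max(0,min(x-125,390)),max(0,min(y-95,210)); print(x0,y0)
save("w4c",cv2.resize(im[y0:y0+190,x0:x0+250],None,fx=3,fy=3,interpolation=cv2.INTER_CUBIC))
```

```text
7.325 [ 0.47859825 -0.35003454  0.22556086] [-0.24  0.55  1.09  1.81 -0.55  1.12 -0.6 ] y heading -94.00979706835774
0.75 [321. 177.] 3997 [ 0.475 -0.347  0.04 ]
0.7 [392. 288.] 1249 [ 0.321 -0.428  0.04 ]
0.69 [286. 294.] 3254 [ 0.323 -0.29   0.04 ]
323 176
198 81
```

View pics/w4c.png

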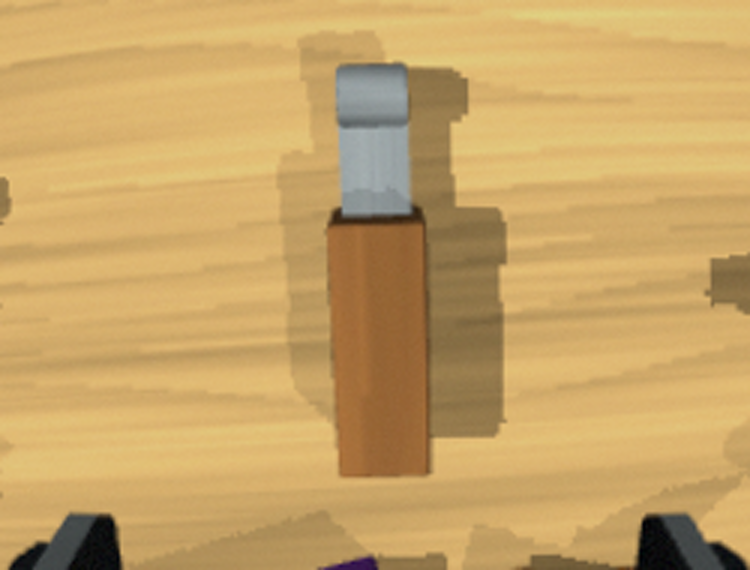

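Run:
```python
from h import *
import pickle
from scipy.optimize import least_squares
c,o=pickle.load(open("w4.pkl","rb"))
u=lambda p:np.array((198+p[0]/3-.33,81+p[1]/3-.33))
def W(s,P):
    P=np.array(P)/1000; C,S=np.cos(s[2]),np.sin(s[2]); return np.array([s[0]+C*P[0]-S*P[1],s[1]+S*P[0]+C*P[1],P[2]])
O=[((328,222),(30,18,44)),((425,222),(30,-18,44)),((340,475),(-70,18,44)),((430,475),(-70,-18,44)),((372.5,95),(75,0,34))]
r=least_squares(lambda s:np.ravel([proj(c,W(s,P),True)-u(p) for p,P in O]),[.477,-.35,0])
s=r.x; print(s,np.degrees(s[2]),np.round(r.fun,1))
Rm=rot(o["tool_rot"]).as_matrix(); e=o["eef_pos"]
print("tool shift cm",100*Rm.T@(np.r_[s[:2],.025]-e)); yh=np.degrees(np.arctan2(Rm[1,0],Rm[0,0])); print("tool x heading",yh,"turn about tool z", yh-np.degrees(s[2]))
```

```text
[ 0.47088215 -0.35058714 -0.03972765] -2.276226677630379 [-0.6  0.3  0.7 -0.8 -0.5  0.9  0.3  0.   0.1 -0.2]
tool shift cm [-0.75990055  0.10742774 20.05632126]
tool x heading -4.009798471079056 turn about tool z -1.733571793448677
```

Emit:
carry_out --moves '[[[0,0,-1.7],[-0.76,0.1,5],7],[[0,0,-1.7],[-0.76,0.1,10],7],[[0,0,-1.7],[-0.76,0.1,14],7],[[0,0,-1.7],[-0.76,0.1,18],7],[[0,0,-1.7],[-0.76,0.1,20],7]]' --newtons 50

```text
t: 8.05
eef_pos: [0.4707, -0.3479, 0.0238]
tool_rot: [-0.001, 1.0, -0.017, -0.001]
contact_force: [-0.3, 0.1, 0.1]
gripper_width: 0.821
```

Emit:
carry_out --moves '[[[0,0,0],[0,0,0],7],[[0,0,0],[0,0,0],3],[[0,0,0],[0,0,0],3],[[0,0,0],[0,0,0],3],[[0,0,0],[0,0,0],3]]'

```text
t: 8.68
eef_pos: [0.4723, -0.35, 0.0274]
tool_rot: [0.0, 1.0, -0.018, 0.001]
contact_force: [-1.2, 0.7, 5.2]
gripper_width: 0.407
```

Emit:
carry_out --moves '[[[0,0,0],[0,0,0],3],[[0,0,0],[0,0,0],3],[[0,0,0],[0,0,-3],3],[[0,0,0],[0,0,-6],3],[[0,0,0],[0,0,-10],3]]'

```text
t: 9.3
eef_pos: [0.471, -0.3489, 0.1269]
tool_rot: [-0.0, 1.0, -0.018, -0.0]
contact_force: [0.3, 0.1, -1.6]
gripper_width: 0.406
```

Emit:
carry_out --moves '[[[0,0,-2],[-0.3,-4,-0.5],3],[[0,0,-5],[-0.8,-9.5,-1],3],[[0,0,-8],[-1.2,-15,-1],3],[[0,0,-12],[-1.6,-21,-1],3],[[0,0,-15],[-1.9,-27.7,-1],3]]'

```text
t: 9.93
eef_pos: [0.462, -0.0747, 0.1364]
tool_rot: [-0.0, 0.994, 0.114, 0.001]
contact_force: [0.9, 0.0, -2.2]
gripper_width: 0.411
```

Emit:
carry_out --moves '[[[0,0,-4],[1,-5.5,0],3],[[0,0,-8],[2.2,-11,0],3],[[0,0,-10],[3.2,-16.3,0],3],[[0,0,-10],[3.2,-16.3,0],3],[[0,0,-10],[3.2,-16.3,0],3]]'

```text
t: 10.55
eef_pos: [0.4566, 0.0893, 0.1362]
tool_rot: [-0.0, 0.98, 0.199, 0.0]
contact_force: [-0.1, -1.2, -1.8]
gripper_width: 0.407
```

Run:
```python
from fit import *
o=bot.get_obs(); c2=cam("wrist"); im=bot.read_camera("wrist"); pickle.dump((c2,o),open("w5.pkl","wb"))
Rm=rot(o["tool_rot"]).as_matrix(); print(o["t"],o["eef_pos"],"x heading",np.degrees(np.arctan2(Rm[1,0],Rm[0,0])),"fix",np.degrees(s[2]))
print(Rm.T@(W(s,(0,0,85))-o["eef_pos"]))
cv2.imwrite("pics/w5.png",im[:,:,::-1])
q=[proj(c2,W(s,P),True) for P in((0,-15.5,97),(0,15.5,97),(0,0,97))]; print(np.round(q,1))
x,y=np.int32(q[2]); x0=max(0,x-100); y0=max(0,y-60); print(x0,y0)
save("w5c",cv2.resize(im[y0:y0+150,x0:x0+200],None,fx=4,fy=4,interpolation=cv2.INTER_CUBIC))
```

```text
10.55 [0.45664387 0.08930785 0.1361627 ] x heading 22.979970060763034 fix 22.984583852914195
[ 0.13700929 -0.00510147  0.05123763]
[[340.5   6.8]
 [288.1   7.4]
 [314.3   6.7]]
214 0
```

View pics/w5c.png

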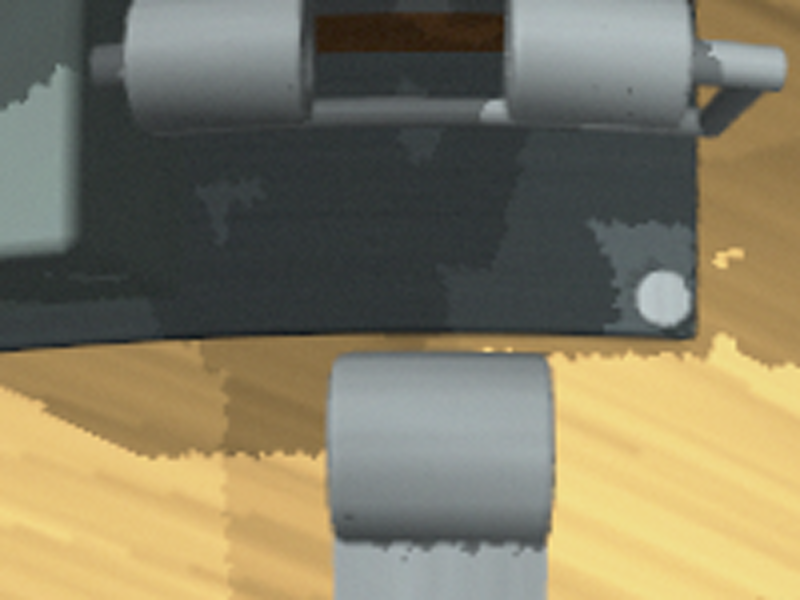

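The gap is open: inner knuckle edges at crop x≈304 and 506, near tangent row ≈130. The held knuckle spans x 330–552, far tangent row ≈352. Next I compare these with the model and compute the relative offset.

Run:
```python
from fit import *
c2,o=pickle.load(open("w5.pkl","rb")); Rm=rot(o["tool_rot"]).as_matrix(); e=o["eef_pos"]
th=np.linspace(0,2*np.pi,181)
def cyl(s,y): # fixture knuckle circle
    return np.array([proj(c2,W(s,(12*np.cos(t),y,85+12*np.sin(t))),True) for t in th])
crop=lambda v:v*4
print("near tangent row, crop (obs 130):",[round(4*(cyl(s,y)[:,1].max()),1) for y in(-25,25)])
print("edges x crop (obs L304 R506):",[round(4*(proj(c2,W(s,(-6,y,95.4)),True)[0]-214),1) for y in(15.5,-15.5)])
for h in (3,5.2,7):
  for dx in (73,75,77):
    T=lambda x,y,z:proj(c2,e+Rm@np.array([x,y,z])/1000,True)
    top=min(T(dx+12*np.cos(t),0,h+12*np.sin(t))[1] for t in th)*4
    L,Rr=[4*(T(dx,y,h-12)[0]-214) for y in(-13,13)]
    print("leaf h",h,"dx",dx,"far row(obs352)",round(top,1),"x edges (obs 330,552)",round(L,1),round(Rr,1))
print("px/mm y:",4*(proj(c2,W(s,(0,1,97)),True)-proj(c2,W(s,(0,0,97)),True)),"x:",4*(proj(c2,W(s,(1,0,97)),True)-proj(c2,W(s,(0,0,97)),True)))
```

```text
near tangent row, crop (obs 130): [np.float64(122.6), np.float64(125.6)]
edges x crop (obs L304 R506): [np.float64(297.4), np.float64(505.6)]
leaf h 3 dx 73 far row(obs352) 348.8 x edges (obs 330,552) 316.9 553.1
leaf h 3 dx 75 far row(obs352) 332.2 x edges (obs 330,552) 316.6 553.3
leaf h 3 dx 77 far row(obs352) 315.7 x edges (obs 330,552) 316.4 553.5
leaf h 5.2 dx 73 far row(obs352) 349.7 x edges (obs 330,552) 318.8 551.3
leaf h 5.2 dx 75 far row(obs352) 333.4 x edges (obs 330,552) 318.5 551.5
leaf h 5.2 dx 77 far row(obs352) 317.0 x edges (obs 330,552) 318.3 551.6
leaf h 7 dx 73 far row(obs352) 350.4 x edges (obs 330,552) 320.2 549.9
leaf h 7 dx 75 far row(obs352) 334.2 x edges (obs 330,552) 320.0 550.0
leaf h 7 dx 77 far row(obs352) 318.1 x edges (obs 330,552) 319.9 550.2
px/mm y: [-6.76738382  0.086737  ] x: [ 0.01801902 -6.03792242]
```

Emit:
carry_out --moves '[[[0,0,0],[1,-0.3,1.5],3],[[0,0,0],[2,-0.5,3],3],[[0,0,0],[3.1,-0.5,4.6],3],[[0,0,0],[3.1,-0.5,4.6],3],[[0,0,0],[3.1,-0.5,4.6],3]]'

```text
t: 11.22
eef_pos: [0.4832, 0.1049, 0.0903]
tool_rot: [0.0, 0.98, 0.198, 0.0]
contact_force: [0.2, -0.2, -2.1]
gripper_width: 0.405
```

Run:
```python
from fit import *
o=bot.get_obs(); c2=cam("wrist"); im=bot.read_camera("wrist"); sd=bot.read_camera("side"); save("side6",sd); pickle.dump((c2,o),open("w6.pkl","wb"))
Rm=rot(o["tool_rot"]).as_matrix(); print(o["t"],o["eef_pos"],"x heading",np.degrees(np.arctan2(Rm[1,0],Rm[0,0])), Rm.T@(W(s,(0,0,85))-o["eef_pos"]))
cv2.imwrite("pics/w6.png",im[:,:,::-1])
print(proj(c2,W(s,(0,0,85)),True))
a=cv2.resize(im[0:150,224:424],None,fx=4,fy=4,interpolation=cv2.INTER_CUBIC); save("w6c",a)
```

```text
11.225 [0.48319296 0.10490188 0.09028057] x heading 22.836787033529895 [ 0.10650375 -0.00138386  0.00527873]
[319.87193417  44.36724634]
```

View pics/w6c.png

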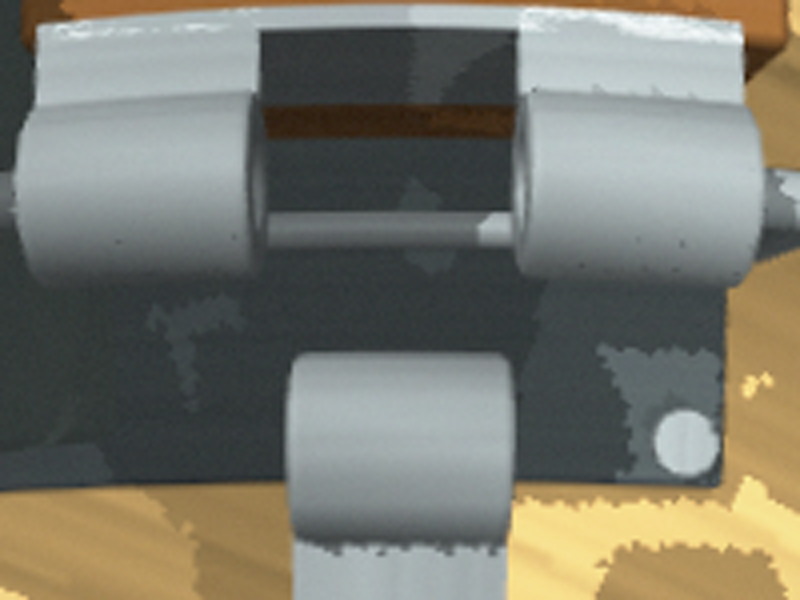

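The held knuckle spans x 287–515 and the gap 267–512, so it needs about 1.4 mm toward tool −y. I'll compute the x distance and check the height in the side picture.

Run:
```python
from fit import *
from scipy.optimize import brentq
c2,o=pickle.load(open("w6.pkl","rb")); Rm=rot(o["tool_rot"]).as_matrix(); e=o["eef_pos"]
th=np.linspace(0,2*np.pi,181)
F=Rm.T@(W(s,(0,0,85))-e)*1000
def rows(x,y,h): return np.array([4*proj(c2,e+Rm@np.array([x+12*np.cos(t),y,h+12*np.sin(t)])/1000,True)[1] for t in th])
for h in(3.2,5.2,7.2):
  leaf=brentq(lambda x:rows(x,0,h).min()-352.5,60,90)
  nr=brentq(lambda x:rows(x,-20 if 0 else 29,F[2]).max()-281,90,120)
  far=brentq(lambda x:rows(x,29,F[2]).min()-92,90,120)
  print(h,"leaf x",round(leaf,1),"fix x near",round(nr,1),"far",round(far,1),"model",F)
c3=cam("side"); im=cv2.imread("pics/side6.png"); 
leafb=e+Rm@np.array([73.5,0,5.2])/1000
p=proj(c3,leafb); x0,y0=int(p[0])-50,int(p[1])-45
S=7; cr=cv2.resize(im[y0:y0+80,x0:x0+100],None,fx=S,fy=S,interpolation=cv2.INTER_CUBIC)
def draw(pts,col):
    for q in pts:
        v=(proj(c3,q)-[x0,y0]+.5)*S; cv2.circle(cr,tuple(np.int32(v)),1,col,-1)
draw([e+Rm@np.array([73.5+12*np.cos(t),13,5.2+12*np.sin(t)])/1000 for t in th[::4]],(0,0,255))
draw([W(s,(12*np.cos(t),-43,85+12*np.sin(t))) for t in th[::4]],(0,255,0))
cv2.imwrite("pics/side6c.png",cr)
```

```text
3.2 leaf x 72.6 fix x near 106.3 far 106.2 model [106.50374908  -1.38385833   5.27873138]
5.2 leaf x 72.7 fix x near 106.3 far 106.2 model [106.50374908  -1.38385833   5.27873138]
7.2 leaf x 72.8 fix x near 106.3 far 106.2 model [106.50374908  -1.38385833   5.27873138]
```

View pics/side6c.png

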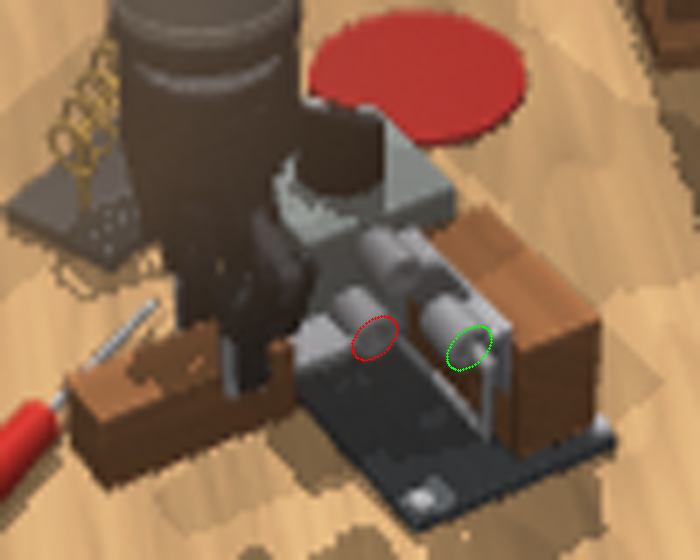

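In the side view both overlay circles (leaf red, fixture green) sit on their knuckle ends with the same small offset, so the height matches. I insert along tool x.

Emit:
carry_out --moves '[[[0,0,0],[0.3,-0.14,0],3],[[0,0,0],[0.8,-0.14,0],3],[[0,0,0],[1.3,-0.14,0],3],[[0,0,0],[1.8,-0.14,0],3],[[0,0,0],[2.2,-0.14,0],3]]'

```text
t: 11.95
eef_pos: [0.5034, 0.1164, 0.0898]
tool_rot: [0.0, 0.98, 0.199, 0.0]
contact_force: [-0.7, 0.2, -2.8]
gripper_width: 0.405
```

Emit:
carry_out --moves '[[[0,0,0],[0.3,0,0],3],[[0,0,0],[0.7,0,0],3],[[0,0,0],[1.0,0,0],3],[[0,0,0],[1.15,0,0],3],[[0,0,0],[1.15,0,0],3]]'

```text
t: 12.58
eef_pos: [0.5136, 0.1207, 0.0898]
tool_rot: [-0.0, 0.98, 0.199, -0.0]
contact_force: [-0.4, 1.2, -1.4]
gripper_width: 0.403
```

Emit:
carry_out --moves '[[[0,0,0],[0,0,0],3],[[0,0,0],[0,0,0],3]]'

```text
t: 12.82
eef_pos: [0.5135, 0.1206, 0.0898]
tool_rot: [-0.0, 0.98, 0.199, -0.0]
contact_force: [-0.7, -0.9, -1.5]
gripper_width: 0.408
```

Run:
```python
from fit import *
o=bot.get_obs(); c2=cam("wrist"); im=bot.read_camera("wrist"); pickle.dump((c2,o),open("w7.pkl","wb"))
Rm=rot(o["tool_rot"]).as_matrix(); e=o["eef_pos"];print(o["t"],e,"x heading",np.degrees(np.arctan2(Rm[1,0],Rm[0,0])),Rm.T@(W(s,(0,0,85))-e),o["contact_force"],o["torque"])
save("w7c",cv2.resize(im[0:150,224:424],None,fx=4,fy=4,interpolation=cv2.INTER_CUBIC))
```

```text
12.825 [0.51345077 0.12063869 0.08979731] x heading 22.971757816733774 [0.07250707 0.00154845 0.00479042] [-0.71273752 -0.9419909  -1.52894712] [-0.05362623  0.01388841 -0.00014937]
```

View pics/w7c.png

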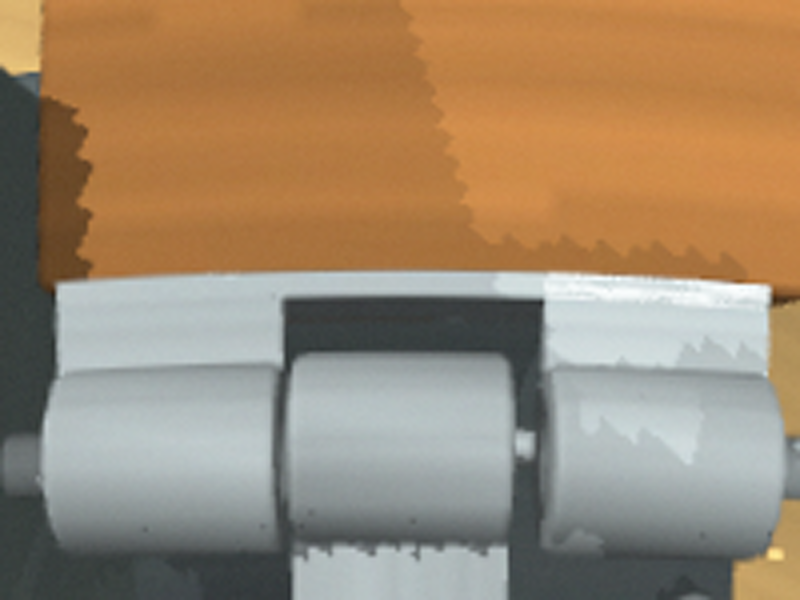

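The knuckle (287–515) sits inside the gap (≈280–543), so it is about 1.2 mm off toward the housing and perhaps 1–2 mm deep. I'll quantify the depth and height.

Run:
```python
from fit import *
from scipy.optimize import least_squares
c2,o=pickle.load(open("w7.pkl","rb")); Rm=rot(o["tool_rot"]).as_matrix(); e=o["eef_pos"]
th=np.linspace(0,2*np.pi,181)
pj=lambda x,y,h:4*proj(c2,e+Rm@np.array([x,y,h])/1000,True)-[896,0]
def rows(x,y,h): return np.array([pj(x+12*np.cos(t),y,h+12*np.sin(t))[1] for t in th])
r=least_squares(lambda v:[rows(v[0],y,v[1]).min()-a for y,a in((-17,367),(18,369))]+[rows(v[0],y,v[1]).max()-a for y,a in((-17,549),(18,550))],[72,5])
print("fixture bore in tool x,z:",r.x,r.fun)
for h in(2,5,8):
    x=least_squares(lambda v:rows(v[0],0,h).min()-352.5,[72]).x[0]; q=rows(x,0,h)
    print("leaf h",h,"x",round(x,1),"near tangent",round(q.max(),1),"plate-top crossing (obs 543)",[round(pj(x-np.sqrt(144-d*d),0,h-d)[1],1) for d in(0,2,4)],"width(obs228)",round(pj(x,13,h-12)[0]-pj(x,-13,h-12)[0],1))
print("gap centre col obs ~412; model px/mm", pj(72,1,5)[0]-pj(72,0,5)[0], "leaf centre 401; y0 col",pj(72,0,5)[0])
print("gap width model", pj(r.x[0],15.5,r.x[1]-12)[0]-pj(r.x[0],-15.5,r.x[1]-12)[0])
```

```text
fixture bore in tool x,z: [71.37496014 16.57297122] [ 1.02541594 -1.02551076  0.54206389 -0.5422566 ]
leaf h 2 x 72.5 near tangent 552.6 plate-top crossing (obs 543) [np.float64(552.0), np.float64(552.5), np.float64(550.1)] width(obs228) 237.8
leaf h 5 x 72.7 near tangent 548.7 plate-top crossing (obs 543) [np.float64(548.1), np.float64(548.5), np.float64(546.1)] width(obs228) 232.8
leaf h 8 x 72.8 near tangent 544.9 plate-top crossing (obs 543) [np.float64(544.3), np.float64(544.7), np.float64(542.3)] width(obs228) 228.0
gap centre col obs ~412; model px/mm 8.266542102338462 leaf centre 401; y0 col 395.11548430169523
gap width model 255.9437194484476
```

Emit:
carry_out --moves '[[[0,0,0],[-0.05,0.07,0],3],[[0,0,0],[-0.1,0.14,0],3],[[0,0,0],[-0.1,0.14,0],3],[[0,0,0],[-0.1,0.14,0],3],[[0,0,0],[-0.1,0.14,0],3]]'

```text
t: 13.5
eef_pos: [0.5132, 0.119, 0.0898]
tool_rot: [-0.0, 0.98, 0.199, -0.0]
contact_force: [-0.1, 0.1, -0.8]
gripper_width: 0.407
```

Run:
```python
from fit import *
es=[]
ws=[];
for i in range(3):
    o=bot.get_obs(); es.append(o["eef_pos"]); c2=cam("wrist"); im=bot.read_camera("wrist"); ws.append(im.astype(float))
sd=bot.read_camera("side")
Rm=rot(o["tool_rot"]).as_matrix(); e=np.mean(es,0); print(np.round(es,4),"x heading",np.degrees(np.arctan2(Rm[1,0],Rm[0,0])),Rm.T@(W(s,(0,0,85))-e),np.round(o["contact_force"],1))
im=np.mean(ws,0).astype(np.uint8)
a=cv2.resize(im[70:150,274:374],(800//2*1,320),interpolation=cv2.INTER_CUBIC)
a=cv2.resize(im[65:155,224:424],None,fx=4,fy=4,interpolation=cv2.INTER_CUBIC)[:,:]
# luminance profiles: rows through left knuckle, leaf, right knuckle
g=cv2.cvtColor(im,cv2.COLOR_RGB2GRAY).astype(int)
for n,x in(("L",286),("leaf",324),("R",369)): print(n,g[80:145,x-2:x+3].mean(1).astype(int).tolist())
print("row115",g[108:119,285:372].mean(0).astype(int).tolist())
c3=cam("side"); th=np.linspace(0,2*np.pi,46)
p=proj(c3,W(s,(-30,-20,85))); x0,y0=int(p[0])-50,int(p[1])-17; S=8
cr=cv2.resize(sd[y0:y0+30,x0:x0+100],None,fx=S,fy=S,interpolation=cv2.INTER_CUBIC)
def draw(pts,col):
    for q in pts: cv2.circle(cr,tuple(np.int32((proj(c3,q)-[x0,y0]+.5)*S)),1,col,-1)
draw([W(s,(12*np.cos(t),-43,85+12*np.sin(t))) for t in th],(0,255,0))
L=lambda x,y,z:e+Rm@np.array([x,-y,4.9-z])/1000
for y in(-18,18): draw([L(k,y,22) for k in np.linspace(-72.5,27.5,30)],(255,0,0))
draw([L(k,-18,-22) for k in np.linspace(-72.5,27.5,30)],(255,0,0))
save("final",np.vstack([a,cr]))
```

```text
[[0.5132 0.119  0.0898]
 [0.5132 0.119  0.0898]
 [0.5132 0.119  0.0898]] x heading 22.977840832619687 [0.07336511 0.00016697 0.00479018] [ 0.  -0.1 -1.6]
L [186, 187, 188, 190, 191, 194, 194, 193, 172, 144, 143, 155, 157, 161, 164, 166, 167, 169, 173, 177, 179, 179, 180, 182, 182, 183, 185, 187, 187, 187, 187, 187, 188, 187, 186, 182, 180, 176, 174, 172, 168, 165, 161, 157, 154, 150, 145, 140, 135, 129, 123, 117, 111, 105, 98, 87, 68, 60, 59, 59, 60, 59, 59, 59, 58]
leaf [62, 61, 60, 61, 60, 60, 60, 69, 114, 135, 153, 157, 160, 165, 171, 173, 175, 179, 183, 186, 187, 187, 189, 189, 190, 191, 190, 188, 185, 182, 182, 182, 183, 180, 176, 173, 169, 166, 162, 158, 156, 154, 152, 151, 148, 146, 141, 134, 127, 120, 112, 104, 97, 90, 83, 85, 124, 174, 185, 185, 185, 185, 185, 185, 185]
R [208, 210, 212, 212, 214, 215, 216, 215, 207, 174, 148, 165, 169, 175, 178, 181, 183, 183, 188, 191, 193, 191, 188, 188, 188, 189, 189, 189, 188, 187, 185, 183, 183, 182, 179, 177, 173, 169, 166, 162, 159, 155, 151, 148, 144, 140, 137, 131, 125, 118, 112, 105, 109, 113, 110, 101, 87, 75, 72, 72, 73, 73, 72, 73, 72]
row115 [192, 192, 185, 158, 113, 85, 108, 110, 80, 84, 122, 156, 174, 172, 170, 170, 170, 170, 170, 171, 171, 171, 171, 171, 172, 172, 172, 172, 173, 173, 173, 174, 174, 174, 175, 175, 176, 176, 176, 176, 177, 177, 177, 177, 178, 178, 178, 179, 179, 179, 179, 179, 180, 180, 180, 180, 181, 180, 181, 182, 181, 182, 182, 182, 183, 179, 161, 128, 132, 102, 83, 95, 108, 112, 133, 172, 181, 180, 178, 177, 178, 178, 178, 179, 179, 179, 180]
```

View pics/final.png

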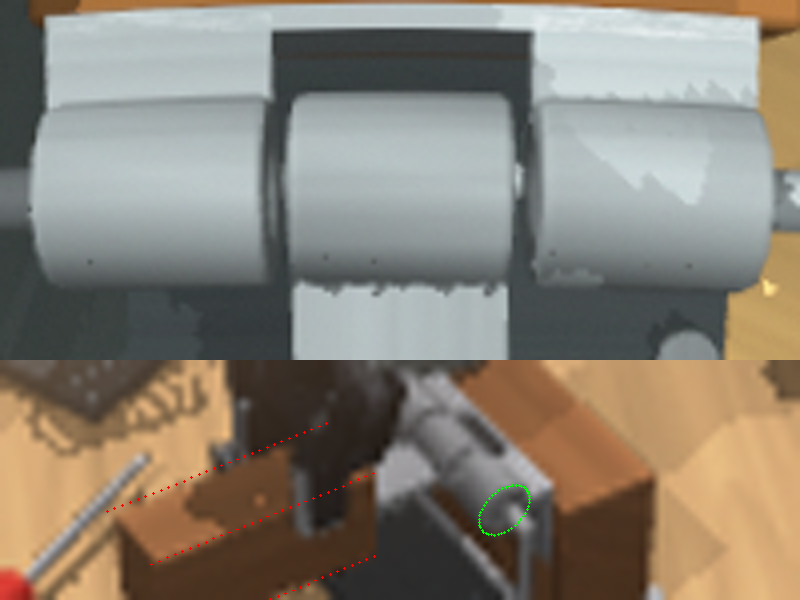

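The three knuckles are coaxial in the picture: far edges at rows 88.7, 87.8 and 89, near edges at 135.5, 135.2 and 136.5, with equal side gaps. The side overlay matches the timber's edges, and the wrist force is only the leaf's weight. I'm handing in.

```bash
python3 -c "
from station import bot
print(bot.hand_in()); o=bot.get_obs(); print(o['t'],o['eef_pos'],o['contact_force'],o['gripper_width'])"
```

```text
the job is handed in; nothing more can be done
None
the job is handed in; nothing more can be done
```

I turned the selector to the long mark and left it there, then picked up the single-knuckle leaf and handed in at about 13.7 s, with the gripper still holding its knuckle in the gap. No verdict is reported.

**Selector:** after I let go, its pointer lay on the long mark in the picture, and the tool heading gave about 1.007 rad. The wrist pictures showed the gap clear of the locking bar.

**Fit:** I entered along the fixture's +x. A check then showed the knuckle about 1.4 mm off along the hinge axis and about 1 mm too deep, so I corrected both.

**Last checks:**
- **Depth and side gaps:** the leaf knuckle's edges were about 0.3 mm in depth from the fixed ones, with nearly equal gaps on both sides.
- **Axis angle:** the tool heading matched the fitted fixture heading to 0.01°.
- **Height:** the side-view overlay agreed with the timber's edges.
- **Force:** the wrist read about 1.6 N, roughly the leaf's own weight, so there was no sign of pressing on the fixture.

**Disagreements:**
- **Height from edges:** an earlier rough reading of edge sizes in the wrist picture suggested a height error of several mm. The sharper edge profiles, the side view and the arm position did not support it. Height is the least certain value, good to about 2 mm.
- **Bore position:** the arm's pose readings put the leaf's bore about 0.7 mm from where the last picture did.

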